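# Check a mended sherd's seam, then hold the stand's index plunger out

### The arm

A 7-joint arm with a two-finger parallel gripper is mounted at the origin on the work surface. World frame = base frame: x ahead of the robot, y to its left, z up, the work surface at z = 0. Lengths are in m, angles in degrees, forces in N, time in s.
With the tool pointing down it reaches from about 0.425 to 0.875 m from the base axis. Payload 4.7 kg.
Tool frame: the origin (TCP) lies at the very end of the fingers, on their centre line; the grasp point (between the pads) lies env.tcp_to_grasp behind it (env.tcp_to_grasp is the distance from the TCP to the grasp point, in m); z points along the fingers, x is the direction in which the jaws open and shut, and the axes are right-handed (so a half turn about z gives the same grasp; the last joint's range is limited). The gripper opens to 87 mm and grips with 3 to 60 N. Pads are 19 mm wide; open, the fingers measure 117 mm over their backs; the gripper's body (75 mm by 190 mm) begins 51 mm behind the grasp point.
Start: joints at [-72.989, 18.392, -4.016, 83.108, 1.295, 78.541, -3.26], TCP at [0.181, 0.624, 0.223] pointing down, gripper open.
Joint ranges: [-163.93, 163.93], [-17.29, 119.83], [-79.2, 71.16], [3.27, 140.29], [-89.18, 269.18], [5.43, 117.66], [-154.24, 154.24]. Speed limits (degrees/s): [147.25, 147.25, 180, 180, 180, 180, 180].

### API

Orientations are given as [roll, pitch, yaw] about the fixed x, y, z axes, in that order (R = Rz(yaw) Ry(pitch) Rx(roll)).
In Python, from cell import env gives the robot as it stands. The module is installed in compiled form; this text tells all that it offers.
- The arm moves only by the tool send_rows, never from a script. Its argument "steps" is a list of rows, each a list of 3 entries, a list of its own where there are three numbers: the shift along the tool's x, y, z in m, then the turn, a rotation vector about the tool's x, y, z in rad, then the finger opening in m, from 0 to 0.087. A call has exactly 5 rows; each row is the pose to reach, as a shift and turn from the pose commanded when the call began, along the tool's axes at that moment; what a row does not reach only later rows make up. A row lasts 1/12 s, in which the tool goes at most 41.7 mm and 7.16 degrees, less where a joint would pass 70% of its speed; a pose out of reach is approached as far as the arm can. A call with a gripper value outside its range is refused whole. The fingers move at their own pace and stop on an object; "grip_force" is the grip in N (left out, the last holds). Time passes only in rows, so rows that repeat a pose let the fingers close, or fill a call up. It gives the time, the measured TCP pose, the force and the opening at its end, in the units of the state.
- env.get_obs(): the state, without advancing time (a new reading comes with each control period).
- env.read_camera(name): name is "scene" or "top" or "wrist"; returns a dict with "pixels" (480x640x3 uint8, red, green, blue), "fx", "fy", "cx", "cy" (pixels), "position" and "rotation" of the camera in the world. Camera axes: x right, y up, looking along -z (the intrinsics and any distortion apply to the point x, -y, -z); pixel columns grow to the right and rows downward; lengths in m; the calibration is good to about 2 mm. A picture is of the moment at which its call begins. There is no depth.
- env.sign_off(): hands the job in, once; it reports no verdict.
The state is a dict: "time_s": time; "qpos": joint angles; "joint_velocities": joint speeds; "effort": joint torques, N m; "tool_pos": TCP position; "tool_rot": TCP orientation; "force": force on the tool from outside, world axes, zero at the start; "wrist_torque": the same for the moment, N m; "grip_width": finger opening in m.
Only numpy, scipy, OpenCV 4.12 (cv2) and the standard library are available. Lean on these libraries where they do the work, as an engineer would, in place of code of your own. Each camera call takes 0.05 s, during which the arm holds its last target.

### The job

Take the metal stylus out of its wooden block and run its tip slowly (about 2 cm a second) and lightly along the whole plaster-filled seam of the mended sherd clamped on the turning stand, on the seam or just above it, starting at the end nearest the plunger. Stand the stylus back in its block fully home and let go of it; then, so that a colleague can turn the stand to its next position, grip the knob of the stand's sprung index plunger, pull it fully back so that its pin is clear of the seat hole, and finish while still holding it there. Leave everything else on the table where it is.

Things in the scene. Friction and masses are not known exactly. Their poses are not given: they have to be found in the camera images.
- stand: Fixed turning stand: 160 mm aluminium disc, top 66 mm high, with a flat terracotta sherd (about 100 x 80 mm, top 78 mm high) under two clamps (86 mm high, at stand x -5 mm, y -52 and +56 mm, arms 20 mm inwards). Origin: disc centre at table height, z up. Its -x axis points to the plunger (at yaw 0 towards the robot; yaw within 0.5 rad): bracket 72 mm high 95-121 mm out, barrel end 128 mm out.
- plunger (a joint): Index plunger of the stand, sliding level along the stand's -x axis. 0 = pin fully in its seat hole in the disc's rim, 0.020 m = fully back against its stop. The pin is out of the disc from 0.007 m on. A spring pulls it back in with about 5 N at 0, rising to 12 N at 0.020 m; let go, it springs home.
- knob (a point): Centre of the plunger knob's grip, moving with it: level black cylinder along stand x, 24 mm diameter, 22 mm long, with a flange of 30 mm diameter, 11 to 16 mm beyond this point. Seated, it is 147 mm from the disc centre, 55 mm above the table; nothing is beneath, and 60 mm beside it is free but for things under 15 mm high. 8 mm of bare stem between knob and barrel.
- stylus: Pointed metal stylus, upright in its block, tip down, 125 mm long, about 60 g; origin at the tip, z up along it. 18 mm cone, round shaft of 10 mm diameter up to 50 mm, collar of 24 mm diameter from 50 to 55 mm, round grip of 14 mm diameter from 55 to 125 mm. The collar rests on the block's top.
- stylus_tip (a point): The stylus' tip (its lower end).
- block_hole0 (a point): Centre of the mouth of the block's upright bore, 60 mm above the table. The block is wooden, fixed, 70 x 70 mm and 60 mm high; the bore is 15 mm wide and goes right through. With the stylus home its tip is 50 mm below this point.
- seam0 (a point): End of the seam nearest the plunger, on the sherd's top (78 mm high). The seam is a flush pale plaster line 4 mm wide. All seam points lie on its middle.
- seam1 (a point): Seam point halfway between seam0 and seam2, which are joined by a straight line of 50 mm.
- seam2 (a point): The seam's one bend.
- seam3 (a point): Seam point halfway between seam2 and seam4, which are joined by a straight line of 50 mm.
- seam4 (a point): Far end of the seam.
- cup: Bystander: blue cup, 72 mm diameter, 85 mm high; origin under its centre.
- bottle: Bystander: closed clear bottle with grey cap, 60 mm diameter, 150 mm high; origin under its centre.
- pencil_tin: Bystander: green pencil tin 70 x 200 x 35 mm, long along its y; origin under its centre.
- pen: Bystander: blue pen 130 mm long along its x, 13 mm high; origin under its barrel's middle.
- shard_a: Bystander: loose terracotta shard about 60 x 45 mm, 12 mm high; origin under its centre.
- shard_b: Bystander: small pale shard about 40 x 35 mm, 10 mm high; origin under its centre.

How it is judged (in metres and radians):
On the way, in this order (a step that is already met when the one before it is completed fails the run):
1. held stylus: tip within 6 mm of the point at the seam's end nearest the plunger, stylus slower than 60 mm/s (distance between stylus_tip and seam0 below 0.006 m and linear speed of stylus below 0.06 m/s and contact force between the fingers and stylus above 0.5 N), for 0.06 s.
2. held stylus: tip within 6 mm of the point a quarter along the seam, stylus slower than 60 mm/s (distance between stylus_tip and seam1 below 0.006 m and linear speed of stylus below 0.06 m/s and contact force between the fingers and stylus above 0.5 N), for 0.06 s.
3. held stylus: tip within 6 mm of the point at the seam's bend, stylus slower than 60 mm/s (distance between stylus_tip and seam2 below 0.006 m and linear speed of stylus below 0.06 m/s and contact force between the fingers and stylus above 0.5 N), for 0.06 s.
4. held stylus: tip within 6 mm of the point three quarters along the seam, stylus slower than 60 mm/s (distance between stylus_tip and seam3 below 0.006 m and linear speed of stylus below 0.06 m/s and contact force between the fingers and stylus above 0.5 N), for 0.06 s.
5. held stylus: tip within 6 mm of the point at the seam's far end, stylus slower than 60 mm/s (distance between stylus_tip and seam4 below 0.006 m and linear speed of stylus below 0.06 m/s and contact force between the fingers and stylus above 0.5 N), for 0.06 s.
6. stylus home in its block (collar within 4 mm of the block's top) and let go (horizontal distance between stylus_tip and block_hole0 below 0.006 m and z of stylus_tip in the frame of block_hole0 below -0.046 m and angle between stylus's own z axis and vertical below 0.12 rad and contact force between the fingers and stylus below 0.1 N), for 0.2 s.
7. plunger pulled at least 16 of its 20 mm back, gripped by the fingers (value of joint plunger above 0.016 m and contact force between the fingers and plunger above 2 N), for 0.3 s.
At the end, for the whole second after the job is handed in: The stylus stands in its block, tip at least 46 mm below the bore's mouth and within 6 mm of its axis, tilted less than 0.12 rad, not touched by the fingers; the fingers grip the plunger (over 2 N) and hold it at least 16 of its 20 mm back (all of step 6 and all of step 7); the arm keeps its last pose, push and grip.
It fails at once if a bystander (cup, bottle, pencil tin, pen, either loose shard) is moved by more than 25 mm (distance of any of cup, bottle, pencil_tin, pen, shard_a, shard_b from where it was at the start of the episode above 0.025 m).
It fails at once if the stylus is pressed on the sherd or stand with more than 20 N (contact force between stylus and stand above 20 N).
It also fails if it takes over 67 s, if anything falls off the work surface, if the arm or the gripper's body presses on something with over 40 N, if the wrist force passes 120 N, or if a joint passes its speed limit or range.

## Working session

There is one attempt and no reset: what is moved stays moved. The work goes in short steps, Python scripts to look and compute and a tool call to move; the robot and the scene stay as the last step left them, time stands still between calls to the robot, and variables do not carry over. Pictures are saved under pics/ and viewed, and the job is handed in when it is done.

Besides the shell and the picture viewer there is one more tool, called after "Call:" as name([rows], argument=value, ...), one row to a line, values as JSON. send_rows: Moves the arm, as the interface text tells. Its arguments: {"type":"object","properties":{"steps":{"type":"array"},"grip_force":{"type":"number"}},"required":["steps"]}

```bash
mkdir -p pics; ls; python3 - <<'E'
from cell import env
import cv2
o=env.get_obs()
for k,v in o.items(): print(k,v)
print(env.tcp_to_grasp)
for n in ["scene","top","wrist"]:
    c=env.read_camera(n)
    cv2.imwrite(f"pics/{n}0.png",c["pixels"][:,:,::-1])
    print(n,{k:v for k,v in c.items() if k!="pixels"})
E
```

```text
pics
time_s 0.0
qpos [-72.98745588  18.44079937  -4.01487556  83.17513359   1.29433041
  78.53978361  -3.26025689]
joint_velocities [ 0.04933485 -0.05244238 -0.09214739  0.0822767   0.04497663 -0.02385059
  0.10909987]
effort [-4.07760558e-05 -4.91279840e+01 -4.03664242e-01 -3.12541115e+01
 -6.38305605e-02  4.35285643e-02  2.05840374e-04]
tool_pos [0.18129301 0.623632   0.22143966]
tool_rot [1.79994753e+02 1.10514293e-01 7.37961927e+01]
force [-0.6842946  -0.36203274  0.71877199]
wrist_torque [0.00963759 0.01677364 0.00067292]
grip_width 0.08696545831304922
0.0187
scene {'fx': 617.0066189523833, 'fy': 617.0066189523833, 'cx': 320.33756230628956, 'cy': 244.03862040318742, 'position': array([1.2833372 , 0.40882844, 1.2977228 ]), 'rotation': array([ 33.13473611,   0.21147875, 119.06577031])}
top {'fx': 534.1503969122953, 'fy': 534.1503969122953, 'cx': 311.26186069556474, 'cy': 251.20877723620276, 'position': array([0.46975268, 0.02970435, 1.07048008]), 'rotation': array([  7.16559495,  -0.29146432, -91.66331476])}
wrist {'fx': 426.69631653149224, 'fy': 426.69631653149224, 'cx': 317.1478656419489, 'cy': 234.46158989299258, 'position': array([0.10681864, 0.64585066, 0.38263824]), 'rotation': array([-16.47444124,   0.10693683,  73.80502463])}
```

View pics/scene0.png

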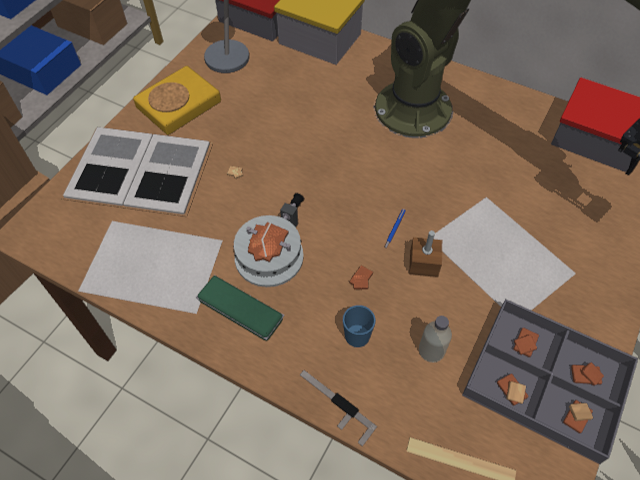

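View pics/top0.png

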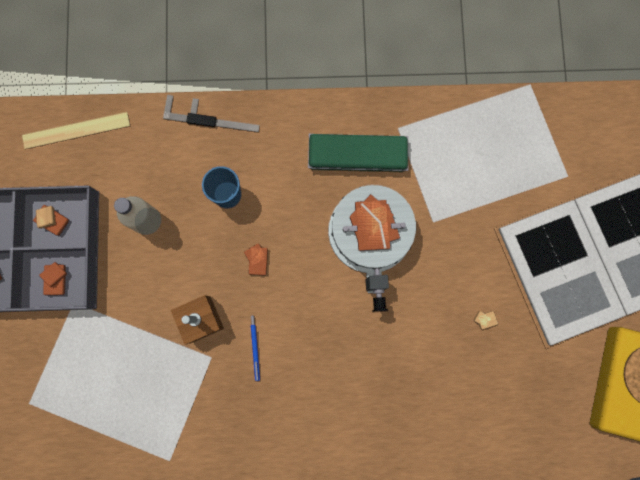

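View pics/wrist0.png

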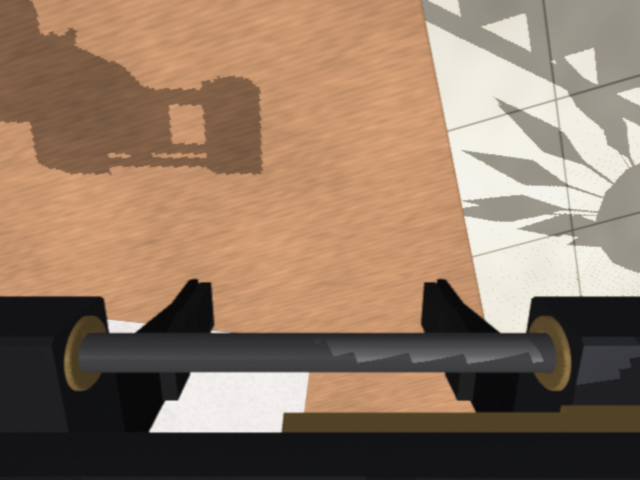

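The top view shows the block at about (198,320), the stand disc at (372,228), the knob at (379,305), the cup at (222,187) and the pen at (255,350). I'll enlarge the parts that matter.

```bash
cat > h.py <<'E'
from cell import env
import numpy as np, cv2
from scipy.spatial.transform import Rotation as R
def rot(r): return R.from_euler('xyz',r,degrees=True).as_matrix()
def ray(c,u,v):
    d=np.array([(u-c['cx'])/c['fx'],-(v-c['cy'])/c['fy'],-1.0])
    return rot(c['rotation'])@d
def atz(c,u,v,z):
    d=ray(c,u,v);p=c['position'];return p+d*(z-p[2])/d[2]
def proj(c,P):
    q=rot(c['rotation']).T@(np.asarray(P)-c['position'])
    return np.array([c['cx']+c['fx']*q[0]/-q[2],c['cy']-c['fy']*q[1]/-q[2]])
def crop(c,x0,y0,w,h,s,name,pts=[]):
    im=c['pixels'][y0:y0+h,x0:x0+w,::-1].copy()
    im=cv2.resize(im,None,fx=s,fy=s,interpolation=cv2.INTER_CUBIC)
    for p in pts:
        u,v=proj(c,p); cv2.circle(im,(int((u-x0+.5)*s),int((v-y0+.5)*s)),3,(0,255,0),1)
    cv2.imwrite(name,im)
E
python3 - <<'E'
from h import *
c=env.read_camera("top"); import pickle; pickle.dump(c,open('top.pkl','wb'))
s=env.read_camera("scene"); pickle.dump(s,open('scene.pkl','wb'))
crop(c,320,180,110,140,5,'pics/a_top_stand.png')
crop(c,160,285,75,70,8,'pics/a_top_block.png')
crop(s,220,185,110,105,6,'pics/a_sc_stand.png')
crop(s,395,220,65,65,8,'pics/a_sc_block.png')
E
```

```text
(no output)
```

View pics/a_top_stand.png

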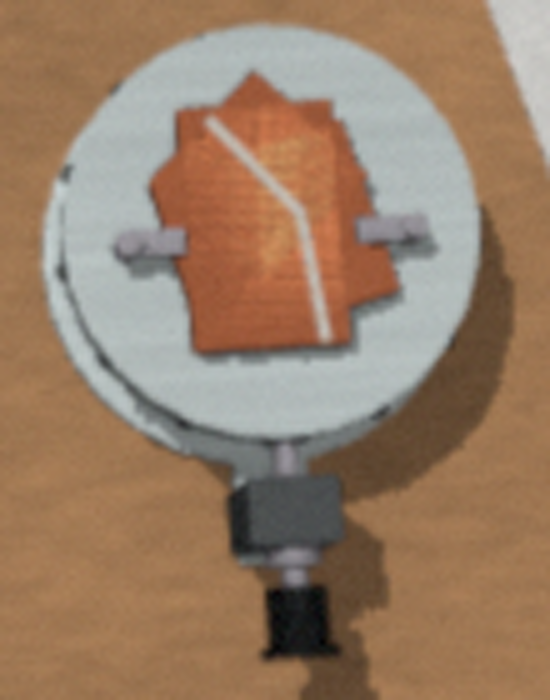

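View pics/a_top_block.png

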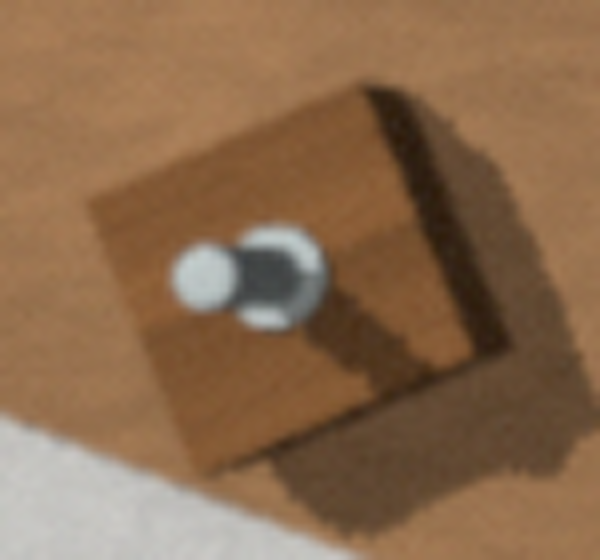

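View pics/a_sc_stand.png

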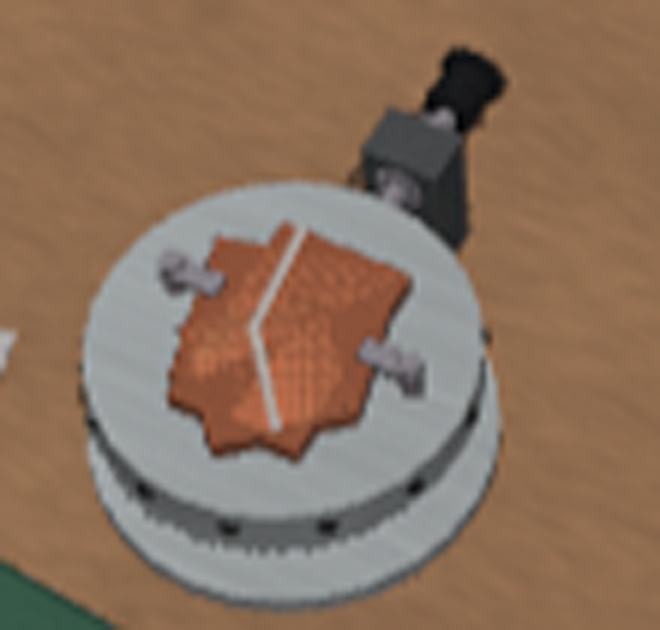

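View pics/a_sc_block.png

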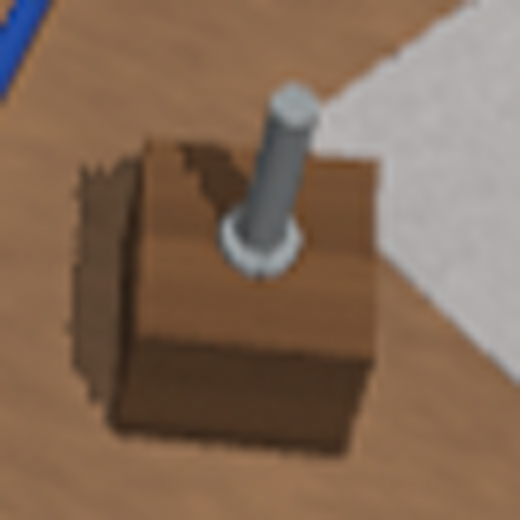

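```bash
python3 - <<'E'
from h import *
import pickle
T=pickle.load(open('top.pkl','rb'));S=pickle.load(open('scene.pkl','rb'))
np.set_printoptions(precision=4,suppress=True)
def t(U,V,x0,y0,s): return x0+U/s-.5,y0+V/s-.5
A=lambda U,V,z:atz(T,*t(U,V,320,180,5),z)
B=lambda U,V,z:atz(T,*t(U,V,160,285,8),z)
C=lambda U,V,z:atz(S,*t(U,V,220,185,6),z)
D=lambda U,V,z:atz(S,*t(U,V,395,220,8),z)
for n,a,b in[('s0',A(325,341,.078),C(302,230,.078)),('s2',A(302,211,.078),C(254,327,.078)),('s4',A(209,120,.078),C(277,429,.078)),
 ('disc',A(271,232,.066),C(284,350,.066)),('knob',A(296,614,.061),C(468,88,.061)),
 ('styltop',B(207,277,.135),D(295,106,.135)),('collar',B(276,277,.065),D(261,240,.065))]: print(n,a,b)
a,b,c=A(325,341,.078),A(302,211,.078),A(209,120,.078); print(np.linalg.norm(a-b),np.linalg.norm(b-c))
a,b,c=C(302,230,.078),C(254,327,.078),C(277,429,.078); print(np.linalg.norm(a-b),np.linalg.norm(b-c))
print([B(*p,.06) for p in[(88,203),(365,85),(478,355),(203,472)]], np.mean([B(*p,.06) for p in[(88,203),(365,85),(478,355),(203,472)]],axis=0))
for n,u,v in [('cup',222,187),('pen',254,318),('pen2',257,381),('shard',257,260),('bottle',125,205),('tin',358,152),('shb',486,320)]: print(n,atz(T,u,v,.0 if n!='bottle' else .15))
E
```

```text
s0 [ 0.5971 -0.1165  0.078 ] [ 0.5952 -0.1184  0.078 ]
s2 [ 0.6468 -0.1101  0.078 ] [ 0.6443 -0.1104  0.078 ]
s4 [ 0.6827 -0.0764  0.078 ] [ 0.6804 -0.0773  0.078 ]
disc [ 0.6411 -0.0996  0.066 ] [ 0.6416 -0.0992  0.066 ]
knob [ 0.4959 -0.1033  0.061 ] [ 0.49  -0.103  0.061]
styltop [0.4746 0.2433 0.135 ] [0.473  0.2426 0.135 ]
collar [0.4745 0.2433 0.065 ] [0.4733 0.243  0.065 ]
0.050102331122746764 0.0492693185847179
0.049804427902806835 0.04897506792139698
[array([0.4931, 0.2884, 0.06  ]), array([0.5189, 0.2233, 0.06  ]), array([0.4551, 0.1972, 0.06  ]), array([0.43  , 0.2614, 0.06  ])] [0.4743 0.2426 0.06  ]
cup [0.7419 0.1993 0.    ]
pen [0.4736 0.138  0.    ]
pen2 [0.351  0.1341 0.    ]
shard [0.5894 0.1301 0.    ]
bottle [0.6762 0.3456 0.15  ]
tin [ 0.8082 -0.0823  0.    ]
shb [ 0.4563 -0.3234  0.    ]
```

Call:
send_rows([
  [[-0.0236,0.0323,0],[0,0,-0.0566],0.087],
  [[-0.0472,0.0646,0],[0,0,-0.1132],0.087],
  [[-0.0708,0.0969,0],[0,0,-0.1698],0.087],
  [[-0.0944,0.1292,0],[0,0,-0.2264],0.087],
  [[-0.118,0.1615,0],[0,0,-0.283],0.087],
])

```text
time_s: 0.67
tool_pos: [0.3044, 0.4641, 0.2225]
tool_rot: [180.0, -0.0, 90.2]
force: [2.1, 0.3, 0.9]
grip_width: 0.0868
```

Call:
send_rows([
  [[-0.0285,0.0218,0],[0,0,0],0.087],
  [[-0.057,0.0436,0],[0,0,0],0.087],
  [[-0.0855,0.0654,0],[0,0,0],0.087],
  [[-0.114,0.0872,0],[0,0,0],0.087],
  [[-0.1425,0.109,0],[0,0,0],0.087],
])

```text
time_s: 1.08
tool_pos: [0.4134, 0.3217, 0.2228]
tool_rot: [180.0, -0.0, 90.0]
force: [0.8, 0.8, 0.0]
grip_width: 0.0869
```

Call:
send_rows([
  [[-0.026,0.02,0],[0,0,0],0.087],
  [[-0.052,0.04,0],[0,0,0],0.087],
  [[-0.079,0.061,0],[0,0,0],0.087],
  [[-0.079,0.061,0],[0,0,0],0.087],
  [[-0.079,0.061,0],[0,0,0],0.087],
])

```text
time_s: 1.5
tool_pos: [0.4749, 0.242, 0.2226]
tool_rot: [180.0, 0.0, 89.7]
force: [-0.0, 1.4, -0.4]
grip_width: 0.087
```

```bash
python3 - <<'E'
from h import *
np.set_printoptions(precision=4,suppress=True)
o=env.get_obs();print(o['tool_pos'],o['tool_rot'],o['time_s'])
c=env.read_camera("wrist");cv2.imwrite('pics/w1.png',c['pixels'][:,:,::-1]);import pickle;pickle.dump(c,open('w1.pkl','wb'))
print(c['position'],c['rotation'])
for z in (.135,.065,.06):print(proj(c,[.4738,.243,z]))
E
```

```text
[0.4749 0.242  0.2226] [179.9836   0.0086  89.7134] 1.5
[0.3972 0.2426 0.3837] [-16.4818   0.0265  89.7192]
[318.5775 239.1448]
[318.3265 212.2933]
[318.3124 210.7907]
```

View pics/w1.png

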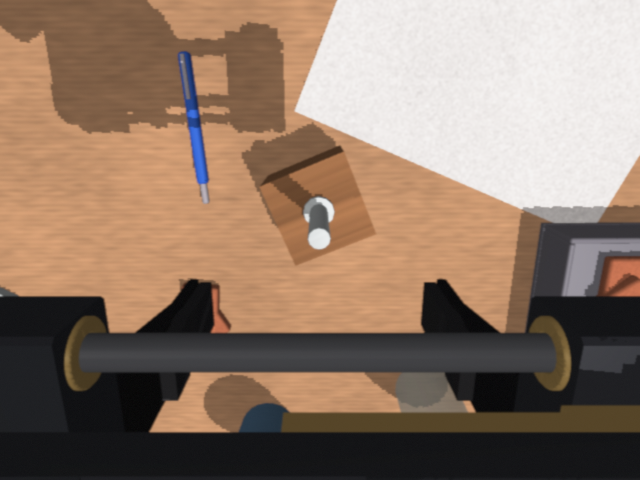

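The stylus top shows at (319,239), against a predicted (318.6,239.1), so the three cameras agree. Next I descend over the grip.

Call:
send_rows([
  [[0.001,-0.001,0.02],[0,0,0],0.087],
  [[0.001,-0.001,0.045],[0,0,0],0.087],
  [[0.001,-0.001,0.07],[0,0,0],0.087],
  [[0.001,-0.001,0.095],[0,0,0],0.087],
  [[0.001,-0.001,0.115],[0,0,0],0.06],
])

```text
time_s: 1.97
tool_pos: [0.4707, 0.2469, 0.1057]
tool_rot: [-179.9, 0.0, 90.2]
force: [-0.8, 0.1, 0.6]
grip_width: 0.0854
```

Call:
send_rows([
  [[0,0,0.014],[0,0,0],0.05],
  [[0,0,0.028],[0,0,0],0.04],
  [[0,0,0.028],[0,0,0],0.03],
  [[0,0,0.028],[0,0,0],0.02],
  [[0,0,0.028],[0,0,0],0.018],
], grip_force=30)

```text
time_s: 2.38
tool_pos: [0.4727, 0.2466, 0.0804]
tool_rot: [179.9, -0.1, 90.1]
force: [0.4, 1.0, 0.9]
grip_width: 0.0546
```

Call:
send_rows([
  [[0,0,0],[0,0,0],0.014],
  [[0,0,0],[0,0,0],0.01],
  [[0,0,0],[0,0,0],0.005],
  [[0,0,0],[0,0,0],0.0],
  [[0,0,0],[0,0,0],0.0],
], grip_force=30)

```text
time_s: 2.8
tool_pos: [0.4728, 0.2454, 0.0799]
tool_rot: [180.0, -0.0, 90.0]
force: [0.1, 0.5, 0.5]
grip_width: 0.0217
```

Call:
send_rows([
  [[-0.002,0.001,0],[0,0,0],0.018],
  [[-0.002,0.001,0],[0,0,0],0.014],
  [[-0.002,0.001,0],[0,0,0],0.008],
  [[-0.002,0.001,0],[0,0,0],0.0],
  [[-0.002,0.001,0],[0,0,0],0.0],
])

```text
time_s: 3.22
tool_pos: [0.4737, 0.2432, 0.0796]
tool_rot: [180.0, 0.0, 90.0]
force: [-0.9, 0.0, 0.7]
grip_width: 0.0135
```

```bash
python3 - <<'E'
from h import *
o=env.get_obs();print(o['tool_pos'],o['tool_rot'],o['time_s'],o['grip_width'],o['force'])
E
```

```text
[0.47371536 0.24315837 0.07956126] [1.79993400e+02 9.43676885e-03 9.00020470e+01] 3.2167 0.01347584669889662 [-0.90544184  0.04047327  0.67732925]
```

Call:
send_rows([
  [[0,0,0],[0,0,0],0.0],
  [[0,0,-0.008],[0,0,0],0.0],
  [[0,0,-0.02],[0,0,0],0.0],
  [[0,0,-0.036],[0,0,0],0.0],
  [[0,0,-0.056],[0,0,0],0.0],
])

```text
time_s: 3.63
tool_pos: [0.4731, 0.2432, 0.1364]
tool_rot: [-179.9, 0.0, 90.0]
force: [0.4, -0.9, -1.2]
grip_width: 0.0133
```

Call:
send_rows([
  [[0,0,-0.02],[0,0,0],0.0],
  [[-0.01,0.003,-0.034],[0,0,0],0.0],
  [[-0.035,0.012,-0.034],[0,0,0],0.0],
  [[-0.065,0.022,-0.034],[0,0,0],0.0],
  [[-0.1,0.034,-0.034],[0,0,0],0.0],
])

```text
time_s: 4.05
tool_pos: [0.5079, 0.1444, 0.1714]
tool_rot: [179.9, -0.1, 90.2]
force: [1.3, 0.1, -0.7]
grip_width: 0.0131
```

Call:
send_rows([
  [[-0.036,0.012,0],[0,0,0],0.0],
  [[-0.072,0.024,0],[0,0,0],0.0],
  [[-0.108,0.036,0],[0,0,0],0.0],
  [[-0.144,0.048,0],[0,0,0],0.0],
  [[-0.175,0.06,0],[0,0,0],0.0],
])

```text
time_s: 4.47
tool_pos: [0.5683, -0.0344, 0.1712]
tool_rot: [179.9, -0.0, 89.9]
force: [0.6, 1.4, -0.4]
grip_width: 0.0132
```

Call:
send_rows([
  [[-0.03,0.01,0],[0,0,0],0.0],
  [[-0.06,0.02,0],[0,0,0],0.0],
  [[-0.085,0.028,0],[0,0,0],0.0],
  [[-0.085,0.028,0],[0,0,0],0.0],
  [[-0.085,0.028,0],[0,0,0],0.0],
])

```text
time_s: 4.88
tool_pos: [0.5959, -0.1187, 0.1706]
tool_rot: [179.9, 0.0, 89.8]
force: [-1.4, 0.1, -0.8]
grip_width: 0.0135
```

```bash
cat > look.py <<'E'
from h import *
import sys,pickle
n=sys.argv[1]
np.set_printoptions(precision=4,suppress=True)
o=env.get_obs();print(o['tool_pos'],o['tool_rot'],o['time_s'],o['grip_width'],o['force'])
for k in sys.argv[2:]:
    c=env.read_camera(k);pickle.dump(c,open(f'{k}_{n}.pkl','wb'));cv2.imwrite(f'pics/{k}_{n}.png',c['pixels'][:,:,::-1])
    if k!='wrist':
        u,v=proj(c,[.64,-.1,.1]);crop(c,int(u-55),int(v-50),110,100,6,f'pics/{k}_{n}_c.png'); print(k,'crop origin',int(u-55),int(v-50))
E
python3 look.py 2 top scene wrist
```

```text
[ 0.5959 -0.1187  0.1706] [179.9496   0.0266  89.8024] 4.8833 0.013453756878888123 [-1.4153  0.1084 -0.8231]
top crop origin 321 173
scene crop origin 210 184
```

View pics/wrist_2.png

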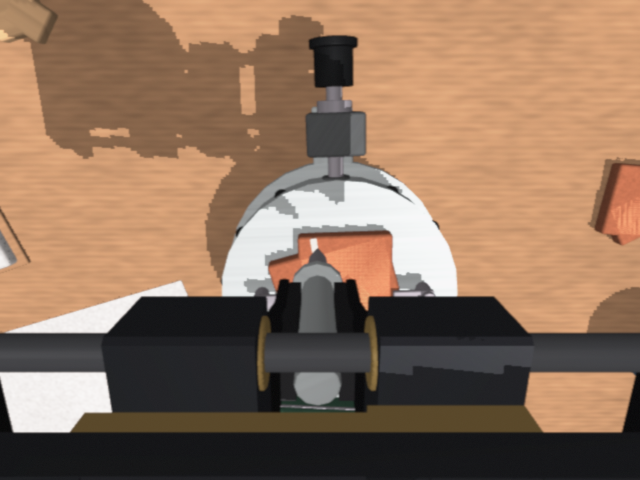

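View pics/scene_2_c.png

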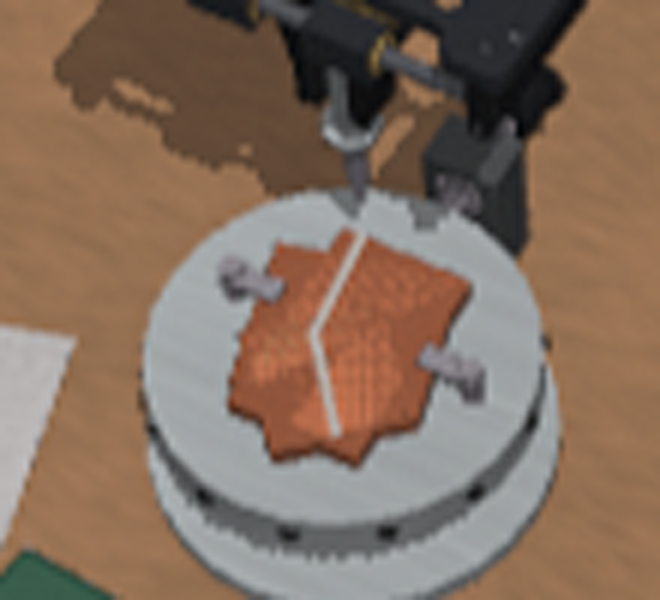

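View pics/top_2_c.png

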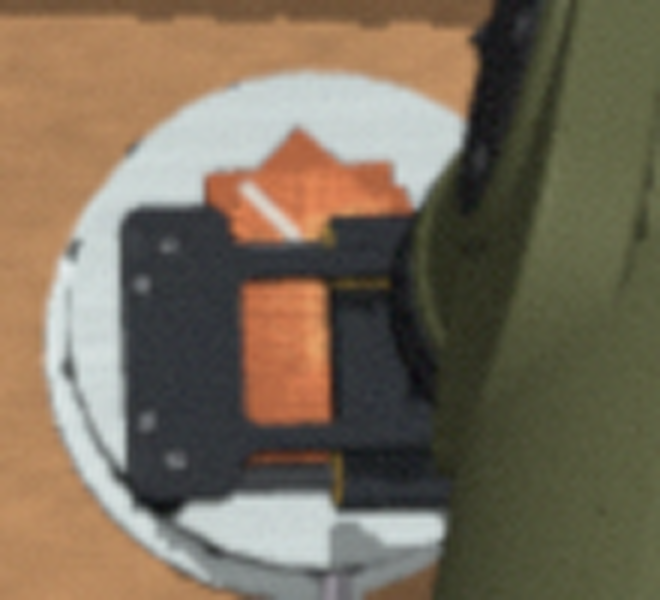

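```bash
python3 - <<'E'
from h import *
import pickle
np.set_printoptions(precision=4,suppress=True)
W=pickle.load(open('wrist_2.pkl','rb'));S=pickle.load(open('scene_2.pkl','rb'))
crop(W,270,215,100,75,7,'pics/w2c.png')
crop(W,290,25,100,160,4,'pics/w2k.png')
crop(S,255,195,35,35,16,'pics/s2c.png')
tip=[.5959,-.1187,.1011]
print('wr tip pred',(proj(W,tip)-[270,215]+.5)*7,'scene tip pred',(proj(S,tip)-[255,195]+.5)*16, (proj(S,tip)-[210,184]+.5)*6)
E
```

```text
wr tip pred [288.1162 253.4665] scene tip pred [229.8507 366.9573] [356.194 203.609]
```

View pics/w2c.png

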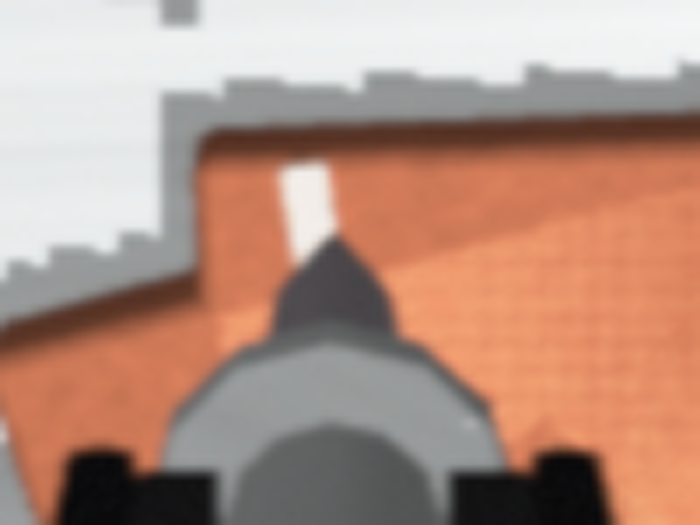

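View pics/w2k.png

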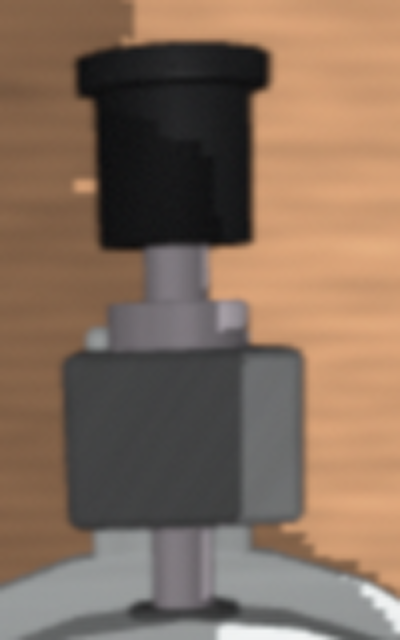

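View pics/s2c.png

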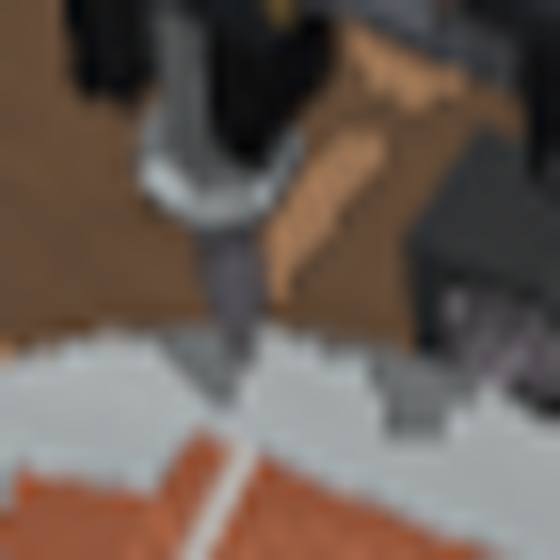

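```bash
python3 look.py 3 scene wrist; python3 - <<'E'
from h import *
import pickle
np.set_printoptions(precision=4,suppress=True)
W=pickle.load(open('wrist_2.pkl','rb'));S=pickle.load(open('scene_2.pkl','rb'))
f=lambda U,V,z:atz(W,270+U/7-.5,215+V/7-.5,z)
print('tip',f(336,240,.1011),'s0 edge',f(304,163,.078), f(316,250,.078))
print('scene tip',atz(S,255+238/16-.5,195+365/16-.5,.1011))
k=lambda U,V,z:atz(W,290+U/4-.5,25+V/4-.5,z)
print('knob edges', k(98,170,.055),k(252,165,.055),'inner end',k(176,245,.061),'flange',k(76,75,.055),k(270,72,.055), 'rod at disc',k(184,600,.055),'stem',k(178,270,.055),'flange end',k(173,60,.06))
W3=pickle.load(open('wrist_3.pkl','rb'));crop(W3,270,215,100,75,7,'pics/w3c.png')
print(W['position'],W['rotation'],W3['position'],W3['rotation'])
E
```

```text
[ 0.5958 -0.1147  0.17  ] [179.9808  -0.081   90.1412] 5.0333 0.013713941662754555 [ 0.7252  0.6657 -0.8681]
scene crop origin 210 184
tip [ 0.5947 -0.1148  0.1011] s0 edge [ 0.5953 -0.1176  0.078 ] [ 0.6034 -0.1165  0.078 ]
scene tip [ 0.595  -0.1178  0.1011]
knob edges [ 0.4943 -0.117   0.055 ] [ 0.4936 -0.0938  0.055 ] inner end [ 0.5053 -0.1053  0.061 ] flange [ 0.4811 -0.1203  0.055 ] [ 0.4806 -0.0914  0.055 ] rod at disc [ 0.5594 -0.1031  0.055 ] stem [ 0.5086 -0.1047  0.055 ] flange end [ 0.4797 -0.106   0.06  ]
[ 0.5182 -0.1154  0.3311] [-16.4896  -0.0581  90.0843] [ 0.5181 -0.1148  0.331 ] [-16.483   -0.0549  90.1711]
```

View pics/w3c.png

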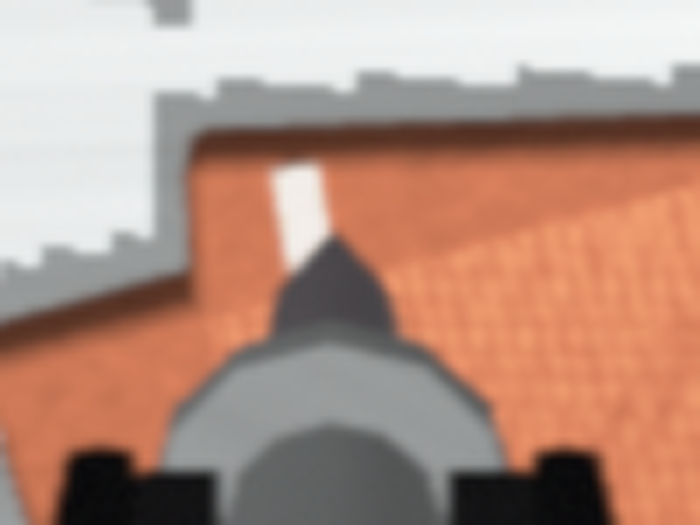

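Call:
send_rows([
  [[0,0,0.004],[0,0,0],0.0],
  [[0,0,0.008],[0,0,0],0.0],
  [[0,0,0.012],[0,0,0],0.0],
  [[0,0,0.014],[0,0,0],0.0],
  [[0,0,0.014],[0,0,0],0.0],
])

```text
time_s: 5.55
tool_pos: [0.5951, -0.1164, 0.1546]
tool_rot: [-179.9, -0.0, 90.0]
force: [0.1, -0.2, -0.9]
grip_width: 0.0133
```

```bash
python3 look.py 4 scene wrist;  python3 - <<'E'
from h import *
import pickle
S=pickle.load(open('scene_4.pkl','rb'));W=pickle.load(open('wrist_4.pkl','rb'))
crop(S,255,195,35,35,16,'pics/s4c.png');crop(W,270,215,100,75,7,'pics/w4c.png')
E
```

```text
[ 0.5951 -0.1164  0.1546] [-179.9132   -0.0106   90.0221] 5.55 0.013320579090361776 [ 0.1442 -0.1973 -0.9478]
scene crop origin 210 184
```

View pics/w4c.png

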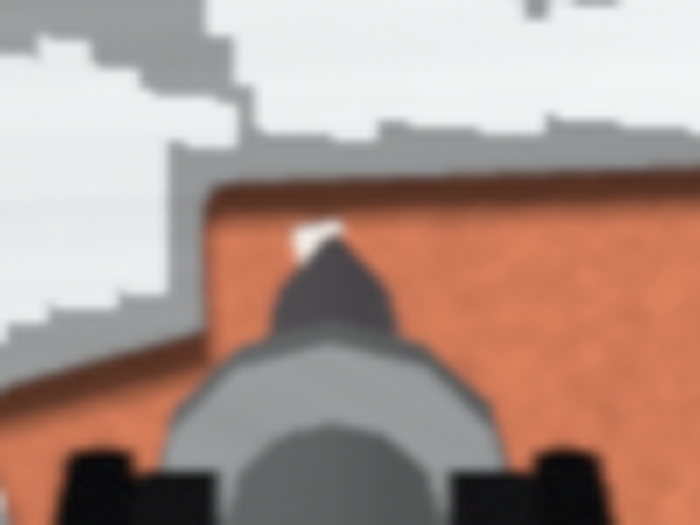

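View pics/s4c.png

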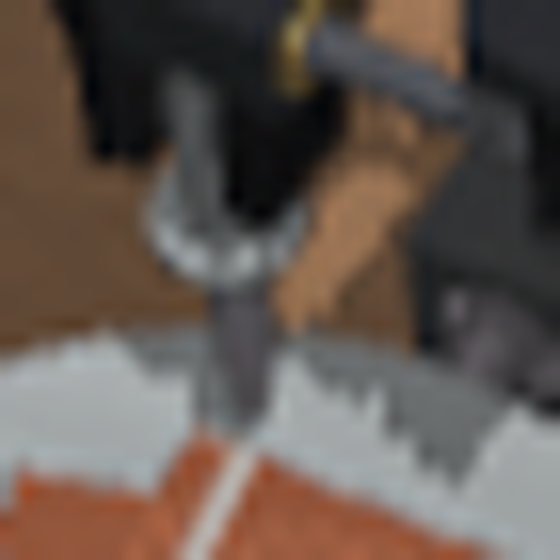

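Wrist crop: the tip is about 1.7 mm to the right of the seam's middle and at its end. Correction is +1 mm in X and −1.7 mm in Y, then down to about 2 mm above the sherd.

Call:
send_rows([
  [[-0.0006,0.0003,0.001],[0,0,0],0.0],
  [[-0.0012,0.0006,0.002],[0,0,0],0.0],
  [[-0.0017,0.001,0.004],[0,0,0],0.0],
  [[-0.0017,0.001,0.005],[0,0,0],0.0],
  [[-0.0017,0.001,0.005],[0,0,0],0.0],
])

```text
time_s: 6.07
tool_pos: [0.5965, -0.1184, 0.1502]
tool_rot: [-180.0, -0.0, 90.0]
force: [0.5, -0.4, -0.7]
grip_width: 0.0135
```

```bash
python3 look.py 5 scene wrist;  python3 - <<'E'
from h import *
import pickle
S=pickle.load(open('scene_5.pkl','rb'));W=pickle.load(open('wrist_5.pkl','rb'))
crop(S,255,195,35,35,16,'pics/s5c.png');crop(W,270,215,100,75,7,'pics/w5c.png')
E
```

```text
[ 0.5965 -0.1184  0.1502] [-179.9712   -0.0071   90.0017] 6.0667 0.013523597650504383 [ 0.4538 -0.4009 -0.7229]
scene crop origin 210 184
```

View pics/w5c.png

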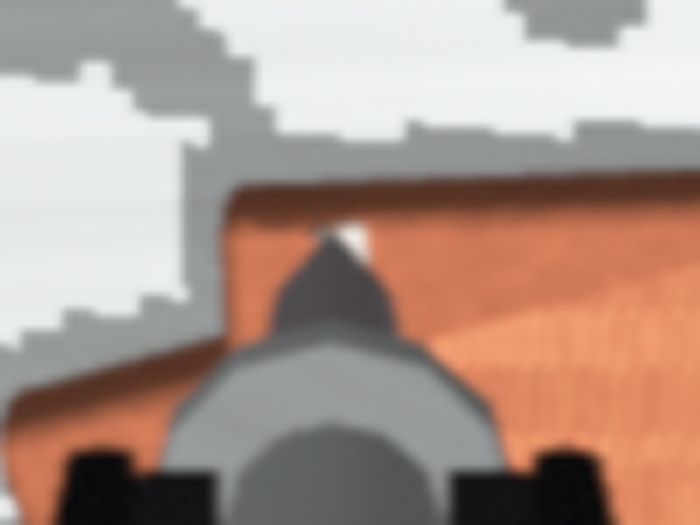

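View pics/s5c.png

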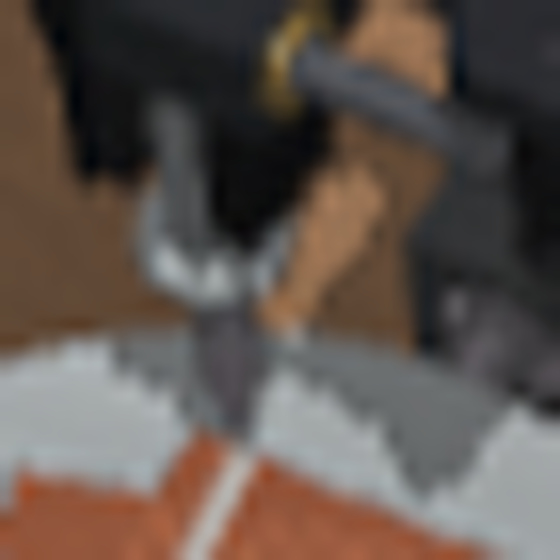

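Tip over seam0, about 1.2 mm to the left and about 2 mm above it. Now tracing at 2 cm/s.

Call:
send_rows([
  [[0.0005,0.0017,0],[0,0,0],0.0],
  [[0.001,0.0034,0],[0,0,0],0.0],
  [[0.0013,0.005,0],[0,0,0],0.0],
  [[0.0016,0.0067,0],[0,0,0],0.0],
  [[0.0019,0.0083,0],[0,0,0],0.0],
])

```text
time_s: 6.58
tool_pos: [0.6053, -0.1163, 0.1506]
tool_rot: [180.0, -0.0, 90.0]
force: [0.5, -0.7, -0.7]
grip_width: 0.013
```

Call:
send_rows([
  [[0.0002,0.0017,0],[0,0,0],0.0],
  [[0.0005,0.0034,0],[0,0,0],0.0],
  [[0.0007,0.005,0],[0,0,0],0.0],
  [[0.001,0.0067,0],[0,0,0],0.0],
  [[0.0012,0.0083,0],[0,0,0],0.0],
])

```text
time_s: 7.0
tool_pos: [0.6135, -0.1152, 0.1505]
tool_rot: [180.0, -0.0, 90.0]
force: [-0.8, -0.1, -0.4]
grip_width: 0.0131
```

Call:
send_rows([
  [[0.0002,0.0017,0],[0,0,0],0.0],
  [[0.0005,0.0034,0],[0,0,0],0.0],
  [[0.0007,0.005,0],[0,0,0],0.0],
  [[0.001,0.0067,0],[0,0,0],0.0],
  [[0.0012,0.0083,0],[0,0,0],0.0],
])

```text
time_s: 7.42
tool_pos: [0.6218, -0.114, 0.1506]
tool_rot: [180.0, -0.0, 90.0]
force: [-0.1, -0.3, -1.5]
grip_width: 0.013
```

```bash
python3 look.py 6 scene;  python3 - <<'E'
from h import *
import pickle
S=pickle.load(open('scene_6.pkl','rb'))
crop(S,245,205,40,40,14,'pics/s6c.png')
E
```

```text
[ 0.6218 -0.114   0.1506] [179.9945  -0.0037  90.0119] 7.4167 0.0130427947744331 [-0.0592 -0.3218 -1.4831]
scene crop origin 210 184
```

View pics/s6c.png

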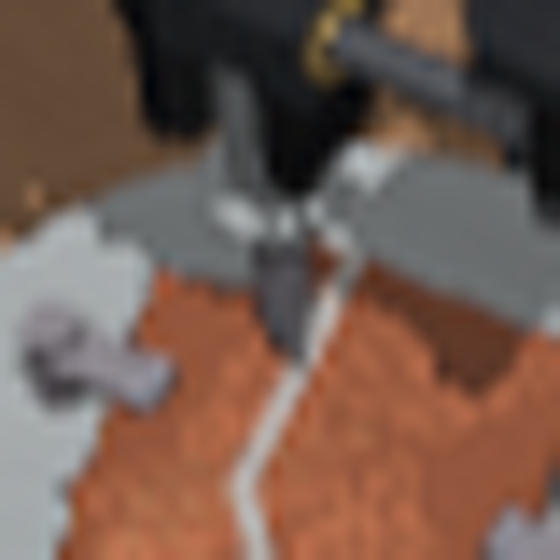

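The tip sits at (292,360) in the crop, right beside the seam's middle. Carrying on, 1 mm lower.

Call:
send_rows([
  [[0.0002,0.0016,0.0003],[0,0,0],0.0],
  [[0.0005,0.0032,0.0006],[0,0,0],0.0],
  [[0.0007,0.0048,0.0008],[0,0,0],0.0],
  [[0.001,0.0064,0.001],[0,0,0],0.0],
  [[0.0012,0.0081,0.001],[0,0,0],0.0],
])

```text
time_s: 7.88
tool_pos: [0.6298, -0.1127, 0.1495]
tool_rot: [-180.0, -0.0, 90.0]
force: [-0.6, -0.1, -0.5]
grip_width: 0.0134
```

Call:
send_rows([
  [[0.0002,0.0016,0],[0,0,0],0.0],
  [[0.0005,0.0032,0],[0,0,0],0.0],
  [[0.0007,0.0048,0],[0,0,0],0.0],
  [[0.001,0.0064,0],[0,0,0],0.0],
  [[0.0012,0.0081,0],[0,0,0],0.0],
])

```text
time_s: 8.3
tool_pos: [0.638, -0.1115, 0.1496]
tool_rot: [180.0, -0.0, 90.0]
force: [1.2, -0.6, -0.1]
grip_width: 0.0131
```

Call:
send_rows([
  [[0.0002,0.0016,0],[0,0,0],0.0],
  [[0.0005,0.0032,0],[0,0,0],0.0],
  [[0.0007,0.0048,0],[0,0,0],0.0],
  [[0.001,0.0064,0],[0,0,0],0.0],
  [[0.0012,0.0081,0],[0,0,0],0.0],
])

```text
time_s: 8.72
tool_pos: [0.6461, -0.1104, 0.1496]
tool_rot: [180.0, -0.0, 90.0]
force: [-0.2, -0.3, -0.7]
grip_width: 0.0132
```

```bash
python3 look.py 7 scene;  python3 - <<'E'
from h import *
import pickle
S=pickle.load(open('scene_7.pkl','rb'))
crop(S,245,215,40,40,14,'pics/s7c.png')
E
```

```text
[ 0.6461 -0.1104  0.1496] [179.9968  -0.0038  90.0134] 8.7167 0.013233251042783195 [-0.1653 -0.2959 -0.7222]
scene crop origin 210 184
```

View pics/s7c.png

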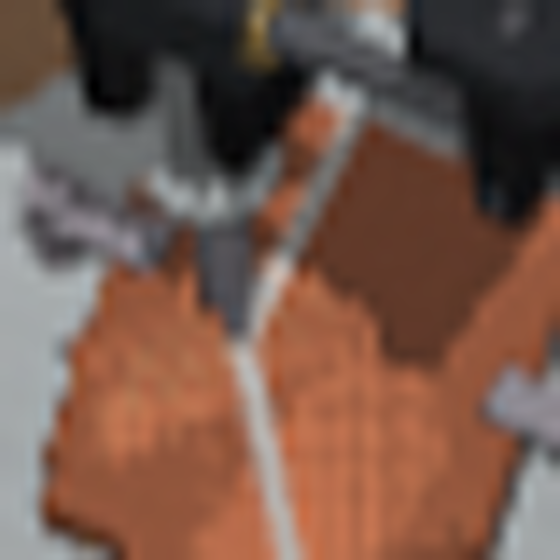

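The tip is at the bend: (237,335), with the bend at (242,350) and the tip slightly above it. Next the second leg.

Call:
send_rows([
  [[0.0011,0.0012,0],[0,0,0],0.0],
  [[0.0022,0.0024,0],[0,0,0],0.0],
  [[0.0033,0.0036,0],[0,0,0],0.0],
  [[0.0044,0.0048,0],[0,0,0],0.0],
  [[0.0055,0.006,0],[0,0,0],0.0],
])

```text
time_s: 9.18
tool_pos: [0.652, -0.1047, 0.1496]
tool_rot: [180.0, -0.0, 90.0]
force: [0.2, 0.2, -0.3]
grip_width: 0.0136
```

Call:
send_rows([
  [[0.0011,0.0012,0],[0,0,0],0.0],
  [[0.0022,0.0024,0],[0,0,0],0.0],
  [[0.0033,0.0036,0],[0,0,0],0.0],
  [[0.0044,0.0048,0],[0,0,0],0.0],
  [[0.0055,0.006,0],[0,0,0],0.0],
])

```text
time_s: 9.6
tool_pos: [0.658, -0.0993, 0.1495]
tool_rot: [180.0, -0.0, 90.0]
force: [0.4, -0.1, -0.2]
grip_width: 0.0135
```

Call:
send_rows([
  [[0.0011,0.0012,0],[0,0,0],0.0],
  [[0.0022,0.0024,0],[0,0,0],0.0],
  [[0.0033,0.0036,0],[0,0,0],0.0],
  [[0.0044,0.0048,0],[0,0,0],0.0],
  [[0.0055,0.006,0],[0,0,0],0.0],
])

```text
time_s: 10.02
tool_pos: [0.664, -0.0938, 0.1495]
tool_rot: [180.0, -0.0, 90.0]
force: [-0.5, 0.1, -0.5]
grip_width: 0.0134
```

```bash
python3 look.py 8 scene;  python3 - <<'E'
from h import *
import pickle
S=pickle.load(open('scene_8.pkl','rb'))
crop(S,245,225,40,40,14,'pics/s8c.png')
E
```

```text
[ 0.664  -0.0938  0.1495] [179.9996  -0.0036  90.0142] 10.0167 0.013387486354850668 [-0.4807  0.0567 -0.4737]
scene crop origin 210 184
```

View pics/s8c.png

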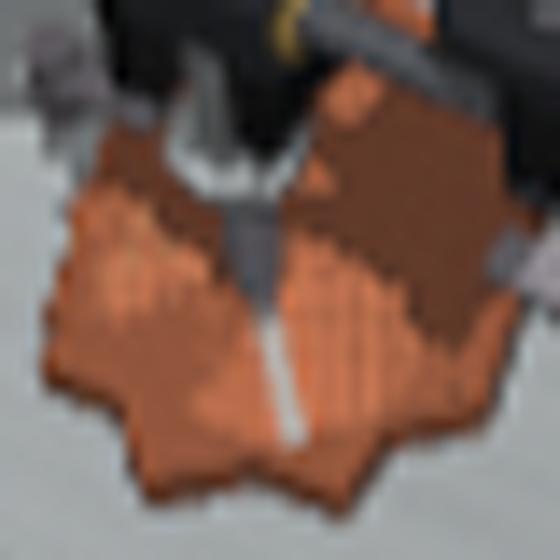

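The tip is on the seam at (265,310). Now the last quarter.

Call:
send_rows([
  [[0.0011,0.0012,0],[0,0,0],0.0],
  [[0.0022,0.0024,0],[0,0,0],0.0],
  [[0.0033,0.0036,0],[0,0,0],0.0],
  [[0.0044,0.0048,0],[0,0,0],0.0],
  [[0.0055,0.006,0],[0,0,0],0.0],
])

```text
time_s: 10.48
tool_pos: [0.67, -0.0883, 0.1496]
tool_rot: [180.0, -0.0, 90.0]
force: [0.7, 1.1, -1.1]
grip_width: 0.0133
```

Call:
send_rows([
  [[0.0011,0.0012,0],[0,0,0],0.0],
  [[0.0022,0.0024,0],[0,0,0],0.0],
  [[0.0033,0.0036,0],[0,0,0],0.0],
  [[0.0044,0.0048,0],[0,0,0],0.0],
  [[0.0055,0.006,0],[0,0,0],0.0],
])

```text
time_s: 10.9
tool_pos: [0.676, -0.0828, 0.1496]
tool_rot: [180.0, -0.0, 90.0]
force: [0.5, -0.8, -1.2]
grip_width: 0.0134
```

Call:
send_rows([
  [[0.0011,0.0012,0],[0,0,0],0.0],
  [[0.0022,0.0024,0],[0,0,0],0.0],
  [[0.0033,0.0036,0],[0,0,0],0.0],
  [[0.0044,0.0048,0],[0,0,0],0.0],
  [[0.0055,0.006,0],[0,0,0],0.0],
])

```text
time_s: 11.32
tool_pos: [0.682, -0.0773, 0.1496]
tool_rot: [180.0, -0.0, 90.0]
force: [-0.5, 0.5, -1.3]
grip_width: 0.0133
```

```bash
python3 look.py 9 scene;  python3 - <<'E'
from h import *
import pickle
S=pickle.load(open('scene_9.pkl','rb'))
crop(S,245,225,40,40,14,'pics/s9c.png')
E
```

```text
[ 0.682  -0.0773  0.1496] [179.9934  -0.0029  90.0138] 11.3167 0.013316822973628602 [-0.5138  0.466  -1.3189]
scene crop origin 210 184
```

View pics/s9c.png

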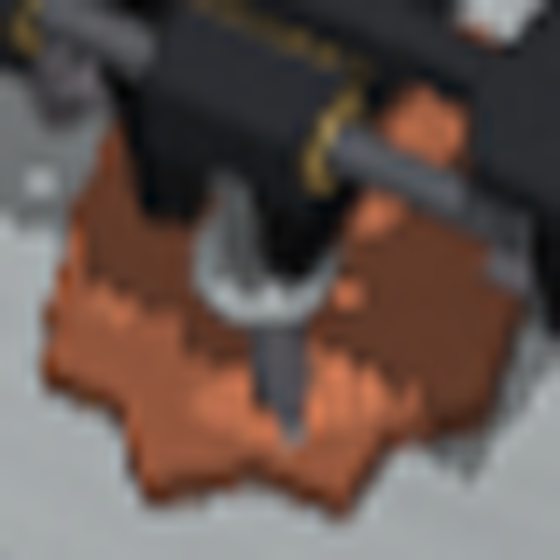

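The tip is at the seam's far end: (290,432), with the end at (295,445). Lifting, then back to the block.

Call:
send_rows([
  [[0,0,-0.012],[0,0,0],0.0],
  [[0.004,-0.003,-0.025],[0,0,0],0.0],
  [[0.02,-0.013,-0.028],[0,0,0],0.0],
  [[0.045,-0.029,-0.028],[0,0,0],0.0],
  [[0.075,-0.049,-0.028],[0,0,0],0.0],
])

```text
time_s: 11.78
tool_pos: [0.6336, -0.0042, 0.1799]
tool_rot: [179.8, 0.1, 89.8]
force: [0.1, 0.3, 0.1]
grip_width: 0.0134
```

Call:
send_rows([
  [[0.03,-0.0195,0],[0,0,0],0.0],
  [[0.06,-0.039,0],[0,0,0],0.0],
  [[0.09,-0.0585,0],[0,0,0],0.0],
  [[0.12,-0.078,0],[0,0,0],0.0],
  [[0.15,-0.0975,0],[0,0,0],0.0],
])

```text
time_s: 12.2
tool_pos: [0.5347, 0.1489, 0.1797]
tool_rot: [179.9, -0.1, 90.0]
force: [0.1, -0.2, -0.4]
grip_width: 0.0134
```

Call:
send_rows([
  [[0.028,-0.018,0],[0,0,0],0.0],
  [[0.054,-0.035,0],[0,0,0],0.0],
  [[0.076,-0.049,0],[0,0,0],0.0],
  [[0.09,-0.058,0],[0,0,0],0.0],
  [[0.0953,-0.0615,0],[0,0,0],0.0],
])

```text
time_s: 12.62
tool_pos: [0.4723, 0.2463, 0.1794]
tool_rot: [179.9, -0.2, 90.3]
force: [0.3, -0.2, -0.3]
grip_width: 0.0134
```

Call:
send_rows([
  [[0,0,0],[0,0,0],0.0],
  [[0,0,0],[0,0,0],0.0],
  [[0,0,0.01],[0,0,0],0.0],
  [[0,0,0.02],[0,0,0],0.0],
  [[0,0,0.03],[0,0,0],0.0],
])

```text
time_s: 13.03
tool_pos: [0.4743, 0.2414, 0.1463]
tool_rot: [-180.0, 0.0, 89.9]
force: [0.5, -0.2, -0.8]
grip_width: 0.0132
```

```bash
python3 look.py 10 scene wrist;  python3 - <<'E'
from h import *
import pickle
S=pickle.load(open('scene_10.pkl','rb'));W=pickle.load(open('wrist_10.pkl','rb'))
crop(S,400,220,50,50,11,'pics/s10c.png');crop(W,250,180,140,100,5,'pics/w10c.png')
E
```

```text
[0.4743 0.2414 0.1463] [-179.9808    0.0347   89.8756] 13.0333 0.01321532482491454 [ 0.5465 -0.2421 -0.8328]
scene crop origin 210 184
```

View pics/w10c.png

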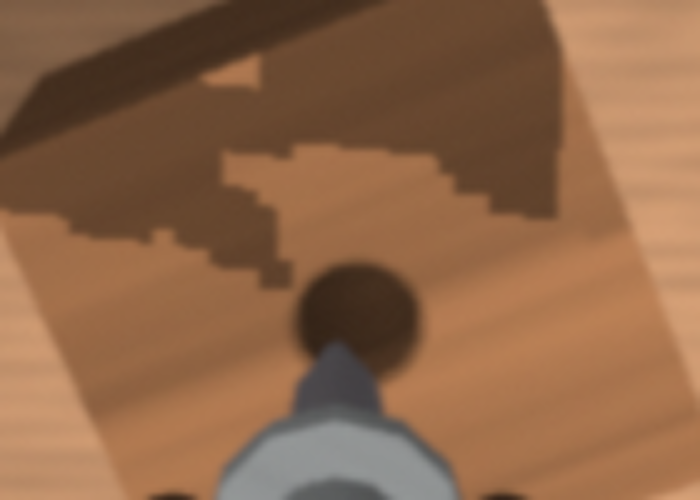

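View pics/s10c.png

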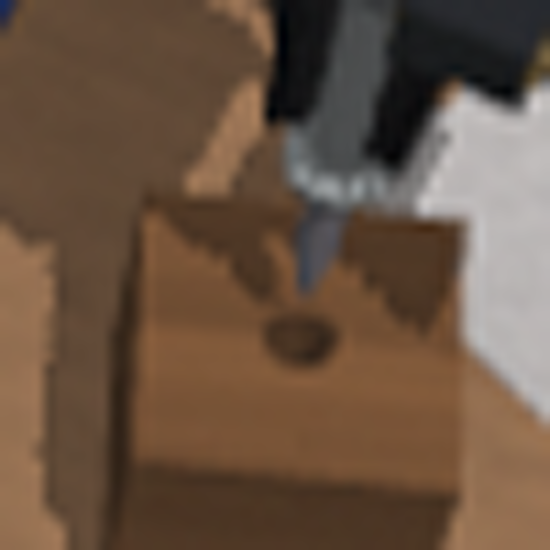

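```bash
python3 - <<'E'
from h import *
import pickle
np.set_printoptions(precision=4,suppress=True)
W=pickle.load(open('wrist_10.pkl','rb'));S=pickle.load(open('scene_10.pkl','rb'))
f=lambda U,V,z:atz(W,250+U/5-.5,180+V/5-.5,z)
print('hole',f(358,320,.06),'tip',f(337,343,.0767),'cam',W['position'])
g=lambda U,V,z:atz(S,400+U/11-.5,220+V/11-.5,z)
print('hole',g(301,339,.06),'tip',g(306,290,.0767))
print(env.get_obs()['tool_pos'])
E
```

```text
hole [0.4729 0.2431 0.06  ] tip [0.4703 0.2407 0.0767] cam [0.3957 0.2417 0.3052]
hole [0.4724 0.2427 0.06  ] tip [0.4714 0.2409 0.0767]
[0.4726 0.2411 0.1447]
```

Call:
send_rows([
  [[0,0,0],[0,0,0],0.0],
  [[0,0,0],[0,0,0],0.0],
  [[0,0,0],[0,0,0],0.0],
  [[0,0,0],[0,0,0],0.0],
  [[0,0,0],[0,0,0],0.0],
])

```text
time_s: 13.55
tool_pos: [0.4741, 0.243, 0.148]
tool_rot: [180.0, -0.0, 90.0]
force: [-0.6, 0.6, -1.1]
grip_width: 0.0137
```

```bash
python3 look.py 11 wrist;  python3 - <<'E'
from h import *
import pickle
np.set_printoptions(precision=4,suppress=True)
W=pickle.load(open('wrist_11.pkl','rb'));crop(W,250,180,140,100,5,'pics/w11c.png')
f=lambda U,V,z:atz(W,250+U/5-.5,180+V/5-.5,z)
print('tip',f(337,343,.0755),'hole px',(proj(W,[.4728,.2430,.06])-[250,180]+.5)*5)
print(env.get_obs()['tool_pos'])
E
```

```text
[0.4741 0.243  0.148 ] [179.9618  -0.0303  90.0173] 13.55 0.013697963355662037 [-0.6352  0.6126 -1.0669]
tip [0.4737 0.2431 0.0755] hole px [336.4742 295.9705]
[0.474  0.243  0.1479]
```

View pics/w11c.png

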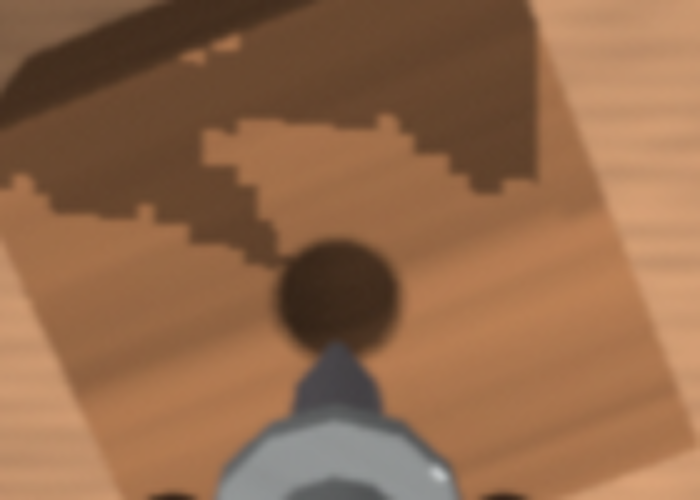

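Settled and aligned: the hole centre at (337,297) sits straight beyond the tip. Going down.

Call:
send_rows([
  [[0,0,0.005],[0,0,0],0.0],
  [[0,0,0.01],[0,0,0],0.0],
  [[0,0,0.016],[0,0,0],0.0],
  [[0,0,0.022],[0,0,0],0.0],
  [[0,0,0.028],[0,0,0],0.0],
])

```text
time_s: 14.02
tool_pos: [0.4736, 0.2427, 0.1186]
tool_rot: [-180.0, 0.0, 90.0]
force: [-0.3, 0.4, -0.6]
grip_width: 0.0135
```

Call:
send_rows([
  [[0,0,0.008],[0,0,0],0.0],
  [[0,0,0.016],[0,0,0],0.0],
  [[0,0,0.024],[0,0,0],0.0],
  [[0,0,0.03],[0,0,0],0.0],
  [[0,0,0.034],[0,0,0],0.0],
])

```text
time_s: 14.43
tool_pos: [0.4734, 0.2426, 0.0844]
tool_rot: [-179.9, 0.0, 90.0]
force: [-0.1, 0.1, -1.1]
grip_width: 0.0132
```

Call:
send_rows([
  [[0,0,0.003],[0,0,0],0.0],
  [[0,0,0.006],[0,0,0],0.0],
  [[0,0,0.006],[0,0,0],0.0],
  [[0,0,0.006],[0,0,0],0.0],
  [[0,0,0.006],[0,0,0],0.0],
])

```text
time_s: 14.85
tool_pos: [0.474, 0.243, 0.0798]
tool_rot: [180.0, -0.0, 90.0]
force: [0.4, 0.6, -1.1]
grip_width: 0.0133
```

Call:
send_rows([
  [[0,0,0],[0,0,0],0.02],
  [[0,0,0],[0,0,0],0.03],
  [[0,0,0],[0,0,0],0.045],
  [[0,0,0],[0,0,0],0.06],
  [[0,0,0],[0,0,0],0.06],
])

```text
time_s: 15.27
tool_pos: [0.4739, 0.2429, 0.0796]
tool_rot: [180.0, -0.0, 90.0]
force: [-0.0, -0.6, 0.0]
grip_width: 0.039
```

```bash
python3 look.py 12 scene;  python3 - <<'E'
from h import *
import pickle
S=pickle.load(open('scene_12.pkl','rb'))
crop(S,395,220,65,65,8,'pics/s12c.png')
E
```

```text
[0.4739 0.2429 0.0796] [179.9901  -0.0069  90.013 ] 15.2667 0.03899092050251382 [-0.0176 -0.5936  0.0354]
scene crop origin 210 184
```

View pics/s12c.png

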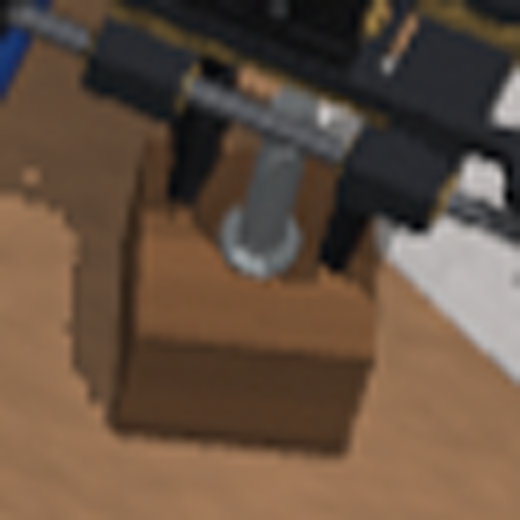

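The collar is at (261,240), exactly where it was before the lift, so the stylus is home. Straight up next.

Call:
send_rows([
  [[0,0,0],[0,0,0],0.06],
  [[0,0,-0.01],[0,0,0],0.06],
  [[0,0,-0.03],[0,0,0],0.06],
  [[0,0,-0.06],[0,0,0],0.06],
  [[0,0,-0.09],[0,0,0],0.06],
])

```text
time_s: 15.73
tool_pos: [0.4733, 0.2424, 0.1707]
tool_rot: [-179.9, 0.1, 90.0]
force: [-0.0, 0.6, -0.3]
grip_width: 0.0602
```

```bash
python3 look.py 13 scene wrist;  python3 - <<'E'
from h import *
import pickle
np.set_printoptions(precision=4,suppress=True)
S=pickle.load(open('scene_13.pkl','rb'))
crop(S,395,220,65,65,8,'pics/s13c.png')
W=pickle.load(open('wrist_2.pkl','rb'))
print(W['position'])
E
```

```text
[0.4733 0.2424 0.1707] [-179.9371    0.0508   90.0029] 15.7333 0.06019368760271345 [-0.0378  0.6475 -0.3328]
scene crop origin 210 184
[ 0.5182 -0.1154  0.3311]
```

View pics/s13c.png

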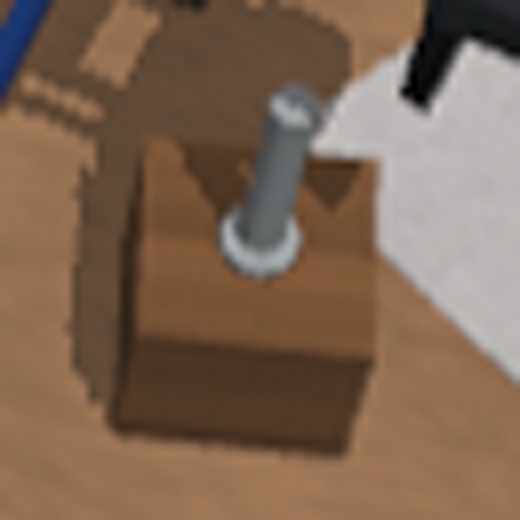

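View pics/wrist_13.png

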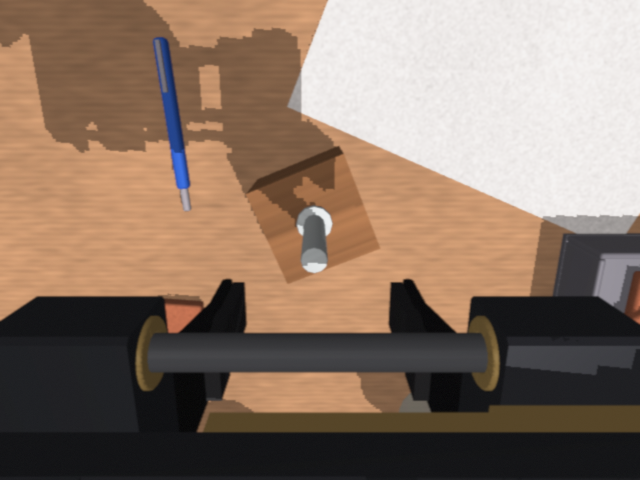

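The stylus stands as at the start, collar (261,240) and top (293,106). Moving over the knob, worked out as (0.4945, −0.105) at stand yaw of about 2°.

Call:
send_rows([
  [[-0.02,0.001,0],[0,0,0],0.06],
  [[-0.055,0.003,0],[0,0,0],0.06],
  [[-0.09,0.005,0],[0,0,0],0.06],
  [[-0.125,0.007,0],[0,0,0],0.06],
  [[-0.16,0.009,0],[0,0,0],0.06],
])

```text
time_s: 16.25
tool_pos: [0.4825, 0.0813, 0.1697]
tool_rot: [180.0, -0.0, 90.0]
force: [0.7, 0.1, 0.7]
grip_width: 0.0602
```

Call:
send_rows([
  [[-0.035,0.002,0],[0,0,0],0.06],
  [[-0.07,0.004,0],[0,0,0],0.06],
  [[-0.105,0.006,0],[0,0,0],0.06],
  [[-0.14,0.008,0],[0,0,0],0.06],
  [[-0.165,0.01,0],[0,0,0],0.06],
])

```text
time_s: 16.67
tool_pos: [0.4924, -0.0858, 0.1699]
tool_rot: [180.0, 0.0, 89.8]
force: [0.1, 1.0, -0.0]
grip_width: 0.0598
```

Call:
send_rows([
  [[-0.015,0.001,0],[0,0,-0.01],0.06],
  [[-0.023,0.0015,0],[0,0,-0.02],0.06],
  [[-0.023,0.0015,0],[0,0,-0.035],0.06],
  [[-0.023,0.0015,0],[0,0,-0.035],0.06],
  [[-0.023,0.0015,0],[0,0,-0.035],0.06],
])

```text
time_s: 17.08
tool_pos: [0.4943, -0.104, 0.1695]
tool_rot: [-180.0, -0.0, 92.1]
force: [0.7, 1.0, -0.5]
grip_width: 0.0601
```

Call:
send_rows([
  [[0,0,0],[0,0,0],0.06],
  [[0,0,0],[0,0,0],0.06],
  [[0,0,0],[0,0,0],0.06],
  [[0,0,0],[0,0,0],0.06],
  [[0,0,0],[0,0,0],0.06],
])

```text
time_s: 17.5
tool_pos: [0.4944, -0.1049, 0.1696]
tool_rot: [180.0, -0.0, 92.0]
force: [-0.1, 0.0, 0.6]
grip_width: 0.0601
```

```bash
python3 look.py 14 wrist;  python3 - <<'E'
from h import *
import pickle
np.set_printoptions(precision=4,suppress=True)
W=pickle.load(open('wrist_14.pkl','rb'))
print(env.get_obs()['tool_pos'],W['position'],W['rotation'])
print(proj(W,[.4945,-.105,.067]))
u,v=proj(W,[.4945,-.105,.067]);crop(W,int(u-65),int(v-75),130,100,6,'pics/w14c.png');print(int(u-65),int(v-75))
E
```

```text
[ 0.4944 -0.1049  0.1696] [179.9955  -0.0051  92.0443] 17.5 0.0600841353444861 [-0.1079  0.0404  0.6138]
[ 0.4944 -0.105   0.1696] [ 0.4168 -0.1075  0.3306] [-16.4689   0.0122  92.0504]
[316.7243 234.1021]
251 159
```

View pics/w14c.png

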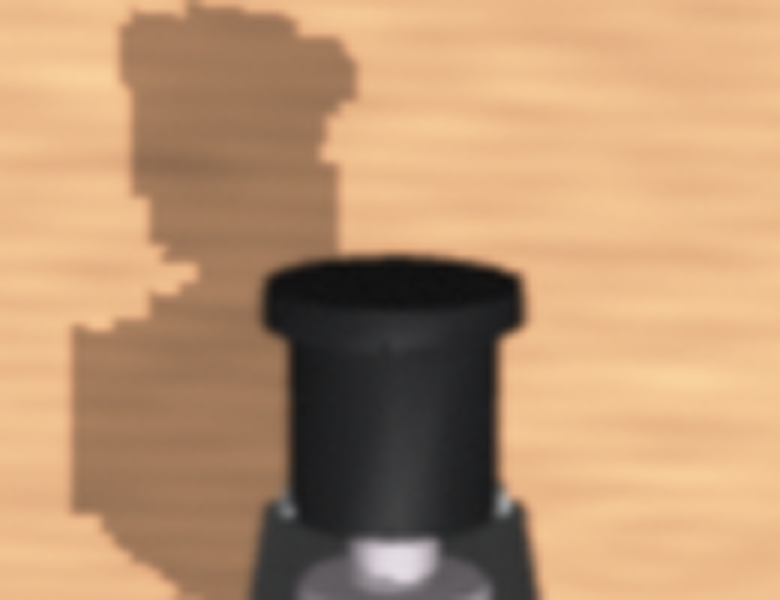

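```bash
python3 - <<'E'
from h import *
import pickle
np.set_printoptions(precision=4,suppress=True)
W=pickle.load(open('wrist_14.pkl','rb'))
f=lambda U,V,z:atz(W,251+U/6-.5,159+V/6-.5,z)
print('inner end',f(397,540,.067),'flange inner rim',f(393,345,.070),'flange outer rim',f(393,258,.07),'L',f(290,430,.055),'R',f(497,430,.055))
E
```

```text
inner end [ 0.5043 -0.1047  0.067 ] flange inner rim [ 0.4818 -0.1059  0.07  ] flange outer rim [ 0.4725 -0.1062  0.07  ] L [ 0.4957 -0.117   0.055 ] R [ 0.4949 -0.0938  0.055 ]
```

Call:
send_rows([
  [[-0.0004,0,0.02],[0,0,0],0.06],
  [[-0.0004,0,0.045],[0,0,0],0.06],
  [[-0.0004,0,0.07],[0,0,0],0.06],
  [[-0.0004,0,0.09],[0,0,0],0.06],
  [[-0.0004,0,0.105],[0,0,0],0.06],
])

```text
time_s: 17.97
tool_pos: [0.4934, -0.1053, 0.0627]
tool_rot: [-179.9, -0.0, 92.0]
force: [-0.0, 0.0, 0.3]
grip_width: 0.06
```

Call:
send_rows([
  [[0,0,0.012],[0,0,0],0.06],
  [[0,0,0.022],[0,0,0],0.06],
  [[0,0,0.0283],[0,0,0],0.06],
  [[0,0,0.0283],[0,0,0],0.06],
  [[0,0,0.0283],[0,0,0],0.06],
])

```text
time_s: 18.38
tool_pos: [0.4947, -0.1057, 0.0365]
tool_rot: [180.0, 0.0, 92.0]
force: [-0.5, 0.3, -0.5]
grip_width: 0.0596
```

```bash
python3 look.py 15 scene wrist;  python3 - <<'E'
from h import *
import pickle
S=pickle.load(open('scene_15.pkl','rb'))
u,v=proj(S,[.4945,-.105,.067]);crop(S,int(u-30),int(v-30),60,60,10,'pics/s15c.png')
E
```

```text
[ 0.4947 -0.1057  0.0365] [179.981    0.008   92.0126] 18.3833 0.05964339231623895 [-0.4887  0.3262 -0.5011]
scene crop origin 210 184
```

View pics/s15c.png

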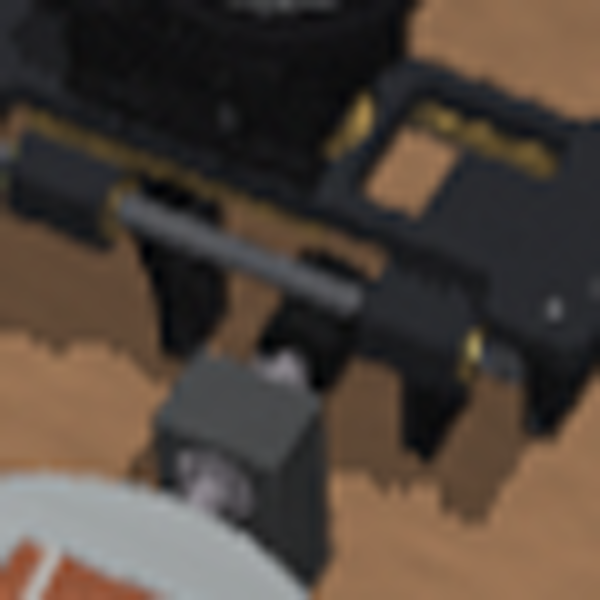

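View pics/wrist_15.png

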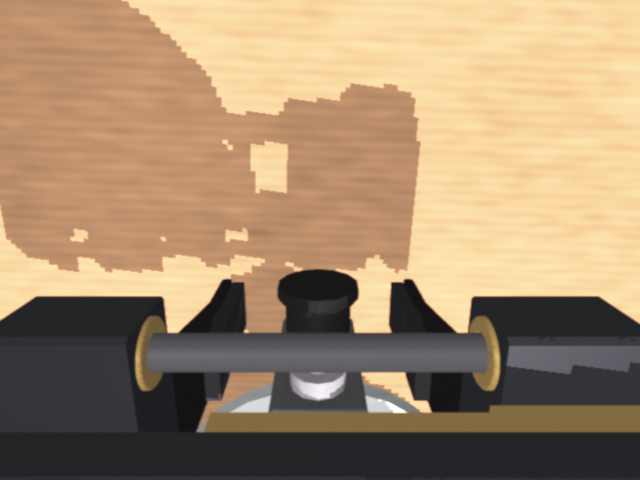

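The fingers straddle the knob evenly, with the knob at (318,290) and the fingers at 235 and 400. Closing at 45 N.

Call:
send_rows([
  [[0,0,0],[0,0,0],0.05],
  [[0,0,0],[0,0,0],0.04],
  [[0,0,0],[0,0,0],0.03],
  [[0,0,0],[0,0,0],0.025],
  [[0,0,0],[0,0,0],0.01],
], grip_force=45)

```text
time_s: 18.9
tool_pos: [0.4945, -0.1055, 0.0364]
tool_rot: [180.0, -0.0, 92.0]
force: [-0.4, -0.3, 0.5]
grip_width: 0.0344
```

Call:
send_rows([
  [[0,0,0],[0,0,0],0.0],
  [[0,0,0],[0,0,0],0.0],
  [[0,0,0],[0,0,0],0.0],
  [[0,0,0],[0,0,0],0.0],
  [[0,0,0],[0,0,0],0.0],
], grip_force=45)

```text
time_s: 19.32
tool_pos: [0.4944, -0.1055, 0.0363]
tool_rot: [180.0, -0.0, 92.0]
force: [-0.6, 0.5, -1.0]
grip_width: 0.0227
```

Call:
send_rows([
  [[0,-0.002,0],[0,0,0],0.0],
  [[0,-0.005,0],[0,0,0],0.0],
  [[0,-0.008,0],[0,0,0],0.0],
  [[0,-0.011,0],[0,0,0],0.0],
  [[0,-0.014,0],[0,0,0],0.0],
])

```text
time_s: 19.73
tool_pos: [0.4829, -0.106, 0.0364]
tool_rot: [179.7, 0.1, 92.0]
force: [9.9, -0.4, -10.4]
grip_width: 0.0229
```

Call:
send_rows([
  [[0,-0.002,0],[0,0,0],0.0],
  [[0,-0.004,0],[0,0,0],0.0],
  [[0,-0.0055,0],[0,0,0],0.0],
  [[0,-0.0055,0],[0,0,0],0.0],
  [[0,-0.0055,0],[0,0,0],0.0],
])

```text
time_s: 20.15
tool_pos: [0.4782, -0.1061, 0.0364]
tool_rot: [179.6, 0.1, 92.0]
force: [11.4, -1.1, -12.0]
grip_width: 0.0229
```

```bash
python3 look.py 16 scene wrist top;  python3 - <<'E'
from h import *
import pickle
S=pickle.load(open('scene_16.pkl','rb'))
u,v=proj(S,[.4945,-.105,.067]);crop(S,int(u-30),int(v-30),60,60,10,'pics/s16c.png')
W=pickle.load(open('wrist_16.pkl','rb'));crop(W,240,260,160,110,5,'pics/w16c.png')
E
```

```text
[ 0.4782 -0.1061  0.0364] [179.5763   0.0863  92.0428] 20.15 0.022900196816252855 [ 11.4404  -1.1042 -12.0179]
scene crop origin 210 184
top crop origin 321 173
```

View pics/s16c.png

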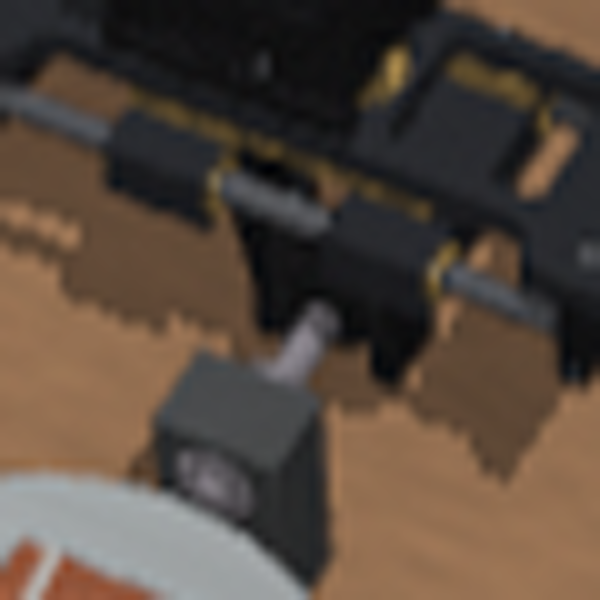

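View pics/w16c.png

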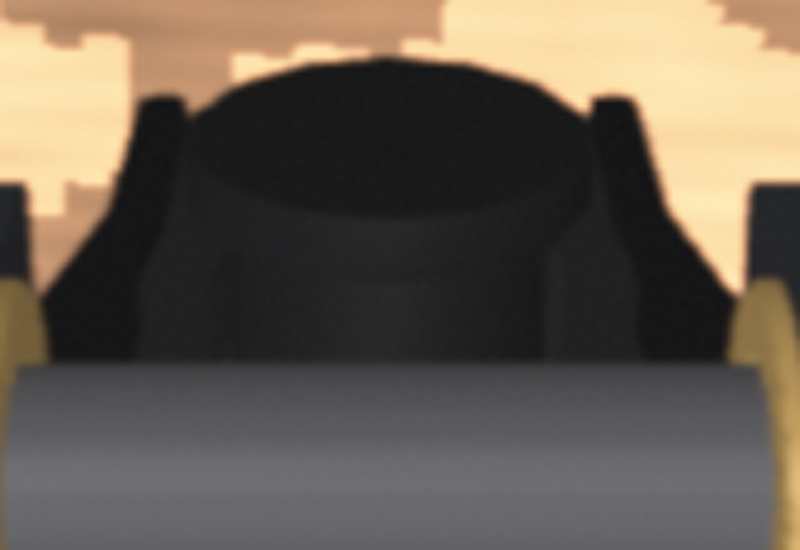

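View pics/top_16.png

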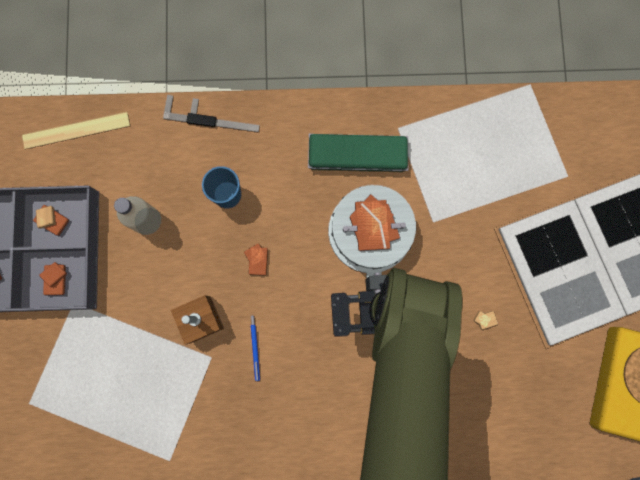

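The knob has moved back about 16 mm. The arm gives about 3 mm under the spring, so I pull further, towards the stop.

Call:
send_rows([
  [[0,-0.001,0],[0,0,0],0.0],
  [[0,-0.002,0],[0,0,0],0.0],
  [[0,-0.003,0],[0,0,0],0.0],
  [[0,-0.004,0],[0,0,0],0.0],
  [[0,-0.004,0],[0,0,0],0.0],
])

```text
time_s: 20.72
tool_pos: [0.4746, -0.1063, 0.0364]
tool_rot: [179.5, 0.1, 92.0]
force: [11.2, 0.5, -13.4]
grip_width: 0.0227
```

Call:
send_rows([
  [[0,-0.001,0],[0,0,0],0.0],
  [[0,-0.001,0],[0,0,0],0.0],
  [[0,-0.001,0],[0,0,0],0.0],
  [[0,-0.001,0],[0,0,0],0.0],
  [[0,-0.001,0],[0,0,0],0.0],
])

```text
time_s: 21.13
tool_pos: [0.4744, -0.1063, 0.0364]
tool_rot: [179.4, 0.1, 92.1]
force: [14.7, 0.1, -16.1]
grip_width: 0.0229
```

Call:
send_rows([
  [[0,0,0],[0,0,0],0.0],
  [[0,0,0],[0,0,0],0.0],
  [[0,0,0],[0,0,0],0.0],
  [[0,0,0],[0,0,0],0.0],
  [[0,0,0],[0,0,0],0.0],
])

```text
time_s: 21.55
tool_pos: [0.4745, -0.1063, 0.0365]
tool_rot: [179.4, 0.1, 92.1]
force: [14.1, -0.7, -16.3]
grip_width: 0.0232
```

```bash
python3 look.py 17 scene wrist;  python3 - <<'E'
from h import *
import pickle
S=pickle.load(open('scene_17.pkl','rb'))
u,v=proj(S,[.4945,-.105,.067]);crop(S,int(u-30),int(v-30),60,60,10,'pics/s17c.png')
W=pickle.load(open('wrist_17.pkl','rb'));crop(W,240,260,160,110,5,'pics/w17c.png')
crop(S,395,220,65,65,8,'pics/s17b.png')
np.set_printoptions(precision=4,suppress=True)
# stem: barrel end and knob inner face expected
for d in (.128,.136,.156): 
    p=np.array([.6413,-.0994,.055])-d*np.array([.9994,.036,0]); print(d,(proj(S,p)-[int(u-30),int(v-30)]+.5)*10)
E
```

```text
[ 0.4745 -0.1063  0.0365] [179.4269   0.1233  92.0542] 21.55 0.023151142536714256 [ 14.1103  -0.6843 -16.2921]
scene crop origin 210 184
0.128 [280.3801 394.9374]
0.136 [295.5482 372.0579]
0.156 [333.1376 315.3584]
```

View pics/s17c.png

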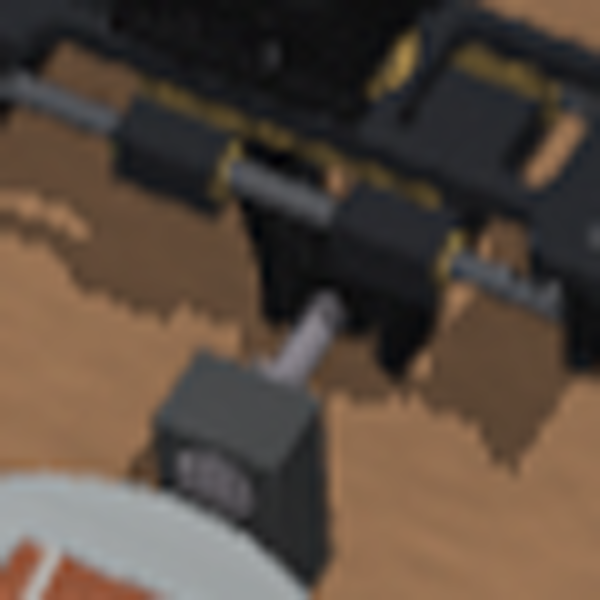

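View pics/w17c.png

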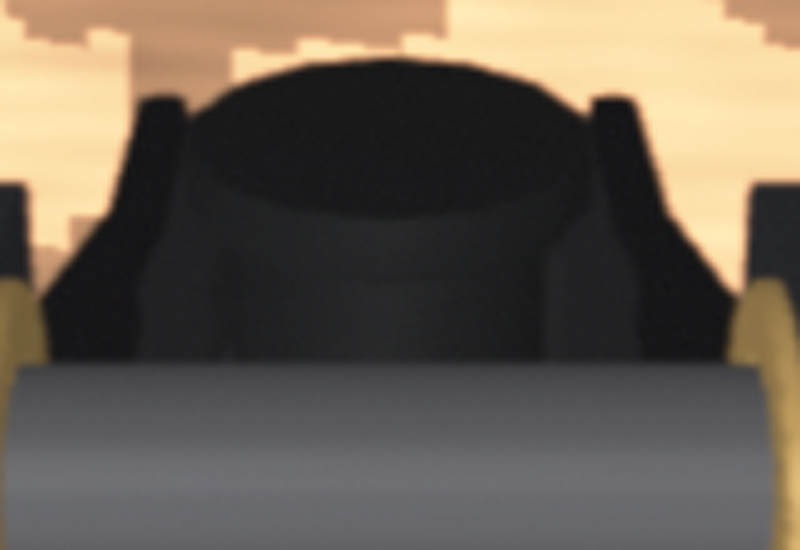

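View pics/s17b.png

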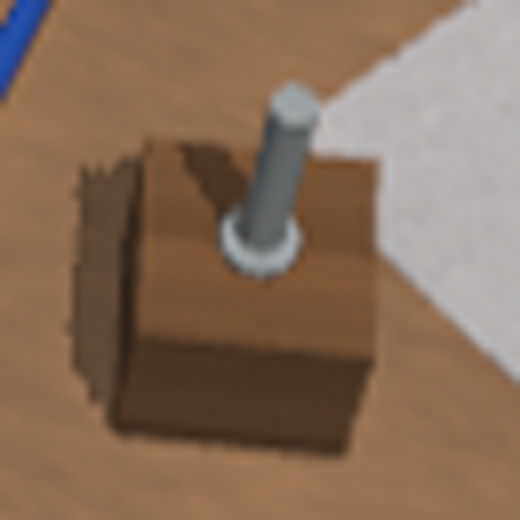

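The stem shows out to (330,305), matching the fully pulled prediction of (333,315). The knob hasn't slipped in the fingers, and the stylus is home. Handing in.

```bash
python3 -c "
from cell import env
print(env.sign_off()); o=env.get_obs(); print(o['time_s'],o['tool_pos'],o['force'],o['grip_width'])"
```

```text
the job is handed in; nothing more can be done
None
the job is handed in; nothing more can be done
```

The job is handed in, with the plunger still held back; handing in gives no verdict, so what follows rests on my own checks.

- **Seam:** I traced all of it from the plunger end at about 2 cm/s, with the tip roughly 2–3 mm above the sherd on the first stretch and 2 mm after. Scene pictures at the quarter points, the bend and the far end showed the tip within about 2 mm of the seam. The force reading showed no contact.
- **Stylus:** It is back in its block and let go. The last scene crop matches the one from the start: collar at (261,240), top at (294,106).
- **Plunger:** I gripped the knob with 45 N set and pulled it back. The tool moved 20.0 mm, and the pull rose to about 14 N as it reached the stop. The wrist view showed no slip, and the bare stem's length fits full travel.
- **Other objects:** A top view taken near the end of the pull showed everything else where it was. Handed in just after 21.6 s on the robot's clock.

Two small things differed from plan:
- **Arm swing:** The arm swung by 1–2 mm after fast moves, so the tip was about 1 mm to the side of the seam at its start.
- **Downward force:** About 16 N of downward force showed on the tool while it held the knob, well under the limits.

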